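# Open the child-proofed cupboard

### The job

Open the little white cupboard on the worktop: its door has a child-safety catch, so pull it ajar as far as the catch allows, press the catch's pad down through the gap at the top and pull the door on past it, then swing the door wide open, to about a right angle. Leave it standing open with the catch sprung back up, and do not knock over or shift the things standing around and on the cupboard.

Things in the scene. Friction and masses are not known exactly. Their poses are not given: they have to be found in the camera images.
- cupboard: Fixed white cupboard, 220 deep (its x), 260 wide (y), 220 high, yawed up to 15 degrees. Origin: centre of its underside, on the worktop. Front faces its -x; front edges of its panels 110 ahead of the origin. Door covers the whole front; the hinge axis is at x=-112, y=-130. A grey strike block hangs under the top panel just behind its front edge, y=35 to 115; the catch hooks behind it.
- door (a joint): Door angle, rad: 0 shut, growing as the free (left, +y) edge swings out to the cupboard's -x; end stop 1.75. Hinge at the right (-y) edge. The catch stops it at about 0.25, where the gap between its inner face and the cupboard's front is about 50 mm wide at the pad. Starts at 0 to 0.035. Light friction (0.1 N m), no spring: stays where left.
- door_hinge (a point): Point on the vertical hinge axis at the height of the door's top edge (216 above the worktop), in the plane of the inner face. Axes turn with the door: z up, y along the door to its free edge, x out of the inner face (into the cupboard when shut). The door fills x=-16 (outer face; thin aluminium trim 3 mm proud along the top) to 0, y=1 to 259, heights 4 to 216.
- door_handle (a point): Middle of the aluminium bar handle on the outer face: round level bar 12 thick, 110 long, along the door, on a post at each end, 26 below the door's top edge; in door_hinge axes x=-64, y=175. Clear space between bar and trim 39 mm, about 95 mm long between the posts, open from above. Axes as door_hinge.
- catch (a joint): How far the catch is pressed straight down, m: 0 up, 0.022 fully down. Beyond about 0.010 its hook passes under the strike (until the door is past 0.32 rad or so keep it down). Spring force about 2.4 N at 0, 5.4 N at 0.010, 9 N fully down; it springs up when released. Pulling hard does not open it.
- catch_pad (a point): Centre of the top of the white press pad on the door's inner face: 44 along x, 40 along y, level, 22 below the door's top edge when up; in door_hinge axes x=25, y=200 (pad spans x=3 to 47). Moves with door and catch. A narrower arm runs on to an upturned hook at x=68 to 80. Hidden under the cupboard's top panel when shut; seen from above in the gap when ajar. Axes as door_hinge.
- soap: Bystander: clear bottle, 64 across, 170 high, upright on the worktop beside the cupboard. Origin: centre of its underside, z up.
- mug: Bystander: white mug, 82 across, 90 high, handle at its +y, on the worktop beside the cupboard. Origin: centre of its underside, z up.
- canister: Bystander: steel canister, 90 across, 130 high, on the worktop beside the cupboard. Origin: centre of its underside, z up.
- bowl: Bystander: white bowl, 110 across, 50 high, on the cupboard's top towards the back. Origin: centre of its underside, z up.

How it is judged:
By the outcome, as a careful person would: the job done as asked, in the order asked, and still so for the second after the job is handed in, with the robot touching nothing.
It also fails if it takes over 43 s, if anything falls off the work surface, if the arm or the gripper's body presses on something with over 40 N, if the wrist force passes 120 N, or if a joint passes its speed limit or range.

### The arm

A 6-joint arm with a two-finger parallel gripper is mounted at the origin on the work surface. World frame = base frame: x ahead of the robot, y to its left, z up, the work surface at z = 0. Lengths are in m, angles in rad, forces in N, time in s.
With the tool pointing down it reaches from about 0.25 to 0.775 m from the base axis. Payload 4 kg.
Tool frame: the origin (TCP) lies at the very end of the fingers, on their centre line; the grasp point (between the pads) lies 19 mm behind it; z points along the fingers, y is the line along which they close (so a half turn about z gives the same grasp; the last joint's range is limited). The gripper opens to 94 mm and grips with 3 to 60 N. Pads are 16 mm wide; open, the fingers measure 119 mm over their backs; the gripper's body (75 mm by 177 mm) begins 78 mm behind the grasp point.
Start: joints at [-1.369, 0.087, 1.371, -0, 1.684, -0.103], TCP at [0.165, -0.525, 0.206] pointing down, gripper open.
Joint ranges: [-3.1, 3.1], [-0.76, 2.03], [0.27, 2.55], [-1.08, 4.22], [0.17, 2.65], [-2.57, 2.57]. Speed limits (rad/s): [2.79, 2.79, 3.14, 3.14, 3.14, 3.14].

### API

Orientations are given as [roll, pitch, yaw] about the fixed x, y, z axes, in that order (R = Rz(yaw) Ry(pitch) Rx(roll)).
In Python, from bench import robot, snapshot, finder gives the robot as it stands.
- The arm moves only by the tool drive_tool, never from a script. Its argument "deltas" is text: rows parted by semicolons, each of 7 numbers parted by spaces: the shift along the tool's x, y, z each as a share of 100 mm, from -1 to 1, then the turn, a rotation vector about the tool's x, y, z each as a share of 90 degrees, from -1 to 1, then the finger opening in mm, from 0 to 94. In form: tx ty tz rx ry rz gripper; .... A call has 1 to 5 rows; each row is the pose to reach, as a shift and turn from the pose commanded when the call began, along the tool's axes at that moment; what a row does not reach only later rows make up. A row lasts 1/10 s, in which the tool goes at most 50 mm and 8.59 degrees, less where a joint would pass 70% of its speed; a pose out of reach is approached as far as the arm can. A call with a number of a shift or a turn outside -1 to 1 is refused whole. A call with a gripper value outside its range is refused whole. The fingers move at their own pace and stop on an object; the grip force is fixed at half the most. Time passes only in rows, so rows that repeat a pose let the fingers close. It gives the time, the measured TCP pose, the force, the opening and the grip force at its end, in the units of the state.
- robot.get_obs(): the state, without advancing time (a new reading comes with each control period).
- snapshot(name): name is "scene" or "top" or "wrist"; returns a dict with "img" (384x512x3 uint8, red, green, blue), "fx", "fy", "cx", "cy" (pixels), "D" ([k1, k2, p1, p2, k3] as OpenCV has them; the pictures are not rectified), "T" (4x4, takes a point from camera to world coordinates); the wrist camera has in their place "hand_eye" (4x4, takes a point from camera to tool coordinates, whose origin is the TCP and whose axes are the flange's). Camera axes: x right, y up, looking along -z (the intrinsics and any distortion apply to the point x, -y, -z); pixel columns grow to the right and rows downward; lengths in m; the calibration is good to about 2 mm. A picture is of the moment at which its call begins: read the wrist's pose just before it. There is no depth.
- robot.close_job(): hands the job in; it is judged then, once.
Trained networks look in the newest picture that a camera, given by its name, has taken for a name from the list of things; names that differ only in an ending like _2 or _b are one class to them, and where a whole thing is asked for, a point or a joint stands for the part that bears it (a point fixed in the world has none). Each returns a list of dicts, best first, with "confidence" (0 to 1); they miss things now and then, are a little off and sometimes report something else, mostly with a low value. They report only what shows in the picture. A call takes as long as a camera call.
- finder.look_for(camera, thing): "xy" ([column, row] in pixels, amid what is visible of it).
- finder.masks_of(camera, thing): "region" (384x512 bool, what is visible of it) and "xy" ([column, row] in pixels, amid what is visible of it).
- finder.landmark_of(camera, thing): "xy" ([column, row] in pixels: a listed point, or the origin of a listed thing).
The state is a dict: "time": time; "joint_positions": joint angles; "qvel": joint speeds; "joint_torque": joint torques, N m; "tool_pos": TCP position; "ee_rot": TCP orientation; "wrist_force": force on the tool from outside, world axes, zero at the start; "wrist_torque": the same for the moment, N m; "width": finger opening in m; "finger_force": force on a finger pad.
Only numpy, scipy, OpenCV 4.12 (cv2) and the standard library are available. Lean on these libraries where they do the work, as an engineer would, in place of code of your own. Each camera call takes 0.05 s, during which the arm holds its last target. There are 200 camera calls.

## Working session

There is one attempt and no reset: what is moved stays moved. The work goes in short steps, Python scripts to look and compute and a tool call to move; the robot and the scene stay as the last step left them, time stands still between calls to the robot, and variables do not carry over. Pictures are saved under pics/ and viewed, at most 10 in all, crops included, and the job is handed in when it is done.

Besides the shell and the picture viewer there is one more tool, called after "Request:" as name(argument=value, ...) on one line, values as JSON. drive_tool: Moves the arm, as the interface text tells. Shift numbers are shares of 100 mm and turn numbers shares of 90 degrees, none past 1 either way. Its arguments: {"type":"object","properties":{"deltas":{"type":"string"}},"required":["deltas"]}

```bash
mkdir -p pics; ls
cat > h.py <<'E'
import numpy as np, cv2
from scipy.spatial.transform import Rotation as R
from bench import robot, snapshot, finder
def ray(s,xy,Tc=None):
    K=np.array([[s['fx'],0,s['cx']],[0,s['fy'],s['cy']],[0,0,1]])
    u=cv2.undistortPoints(np.array([[xy]],float),K,np.array(s['D'],float))[0,0]
    T=np.array(s['T']) if Tc is None else Tc
    return T[:3,3],T[:3,:3]@np.array([u[0],-u[1],-1])
def onz(s,xy,z,Tc=None):
    o,d=ray(s,xy,Tc); return o+d*(z-o[2])/d[2]
def proj(s,P,Tc=None):
    T=np.array(s['T']) if Tc is None else Tc
    p=(np.asarray(P)-T[:3,3])@T[:3,:3]
    K=np.array([[s['fx'],0,s['cx']],[0,s['fy'],s['cy']],[0,0,1]])
    return cv2.projectPoints((p*[1,-1,-1]).reshape(-1,1,3),np.zeros(3),np.zeros(3),K,np.array(s['D'],float))[0][:,0]
def tri(obs):
    A=np.zeros((3,3));b=np.zeros(3)
    for o,d in obs:
        d=d/np.linalg.norm(d);M=np.eye(3)-np.outer(d,d);A+=M;b+=M@o
    return np.linalg.solve(A,b)
def save(s,n): cv2.imwrite(f'pics/{n}.png',s['img'][:,:,::-1])
def tcp():
    o=robot.get_obs();T=np.eye(4);T[:3,:3]=R.from_euler('xyz',o['ee_rot']).as_matrix();T[:3,3]=o['tool_pos'];return T
E
python3 - <<'E'
from h import *
S={}
for c in('scene','top'):
    S[c]=s=snapshot(c);save(s,c)
    for t in('cupboard','door_hinge','door_handle','catch_pad','soap','mug','canister','bowl'):
        r=finder.landmark_of(c,t)
        for q in r[:2]: print(c,t,np.round(q['xy'],1),round(q['confidence'],2))
    print(np.round(s['T'],3).tolist())
img=np.hstack([S['scene']['img'],S['top']['img']])
o=robot.get_obs();print(o)
E
```

```text
pics
scene cupboard [271.4 154.7] 0.94
scene door_hinge [352.6 108.1] 0.71
scene door_handle [310.  176.1] 0.65
scene soap [360.5 130.8] 0.91
scene mug [236.  281.4] 0.92
scene canister [219.  230.9] 0.71
scene bowl [264.5  96. ] 0.76
[[-0.534, 0.753, -0.386, 0.33], [-0.846, -0.48, 0.234, 0.23], [-0.008, 0.451, 0.892, 0.926], [0.0, 0.0, 0.0, 1.0]]
top door_hinge [374.6 177.7] 0.63
top door_handle [309.8 214.7] 0.93
top catch_pad [293.2 180.5] 0.35
top soap [404.1 177.2] 0.73
top mug [221.  237.8] 0.81
top canister [232.6 200.3] 0.77
top bowl [308.  125.4] 0.63
[[-0.013, 0.982, -0.189, 0.43], [-1.0, -0.014, -0.006, 0.026], [-0.009, 0.189, 0.982, 1.316], [0.0, 0.0, 0.0, 1.0]]
{'time': 0.9, 'joint_positions': array([-1.36908077e+00,  8.71611270e-02,  1.37067449e+00,  1.04294710e-05,
        1.68361677e+00, -1.03097187e-01]), 'qvel': array([ 5.39601552e-04,  1.42726801e-03, -7.34238759e-04, -3.72825457e-05,
        6.86219248e-04, -1.04514251e-03]), 'joint_torque': array([-3.65372071e-04, -3.40028858e+01, -3.02600598e+01,  7.16501707e-02,
        2.36588909e-02,  9.14732652e-06]), 'tool_pos': array([ 0.16506778, -0.52466719,  0.2055401 ]), 'ee_rot': array([3.14145207e+00, 4.12742449e-06, 3.04813917e-01]), 'wrist_force': array([-0.82785056,  0.29164526,  0.48453342]), 'wrist_torque': array([ 0.02033008, -0.02892143, -0.04257715]), 'finger_force': 0.0, 'width': 0.09379736788476538}
```

```bash
cat > m.py <<'E'
from h import *
from scipy.optimize import least_squares
E
python3 - <<'E'
from h import *
from scipy.optimize import least_squares
s={c:snapshot(c) for c in('scene','top')}
P={'scene':dict(cup=[271.4,154.7],hinge=[352.6,108.1],handle=[310,176.1],soap=[360.5,130.8],mug=[236,281.4],can=[219,230.9],bowl=[264.5,96]),
'top':dict(hinge=[374.6,177.7],handle=[309.8,214.7],soap=[404.1,177.2],mug=[221,237.8],can=[232.6,200.3],bowl=[308,125.4])}
Z=dict(cup=0,hinge=.216,handle=.19,soap=0,mug=0,can=0,bowl=.22)
for c in P:
    for k,v in P[c].items(): print(c,k,np.round(onz(s[c],v,Z[k])[:2],3))
def model(p):
    x,y,w,a=p
    def W(v): c,q=np.cos(w),np.sin(w);return np.array([x+c*v[0]-q*v[1],y+q*v[0]+c*v[1],v[2]])
    c,q=np.cos(a),np.sin(a)
    # door opens: y axis rotates toward -x => rotation +a
    D=lambda v:W([-.112+c*v[0]-q*v[1],-.130+q*v[0]+c*v[1],.216+v[2]])
    return W,D
def res(p):
    W,D=model(p);r=[]
    pts=dict(hinge=D([0,0,0]),handle=D([-.064,.175,-.026]),bowl=None,cup=W([0,0,0]))
    for c in P:
        for k in('hinge','handle','cup'):
            if k in P[c]: r+=list(proj(s[c],pts[k])[0]-P[c][k])
    return np.array(r+[(p[3]-.0175)/.01])
f=least_squares(res,[.6,0,0,.0175],loss='soft_l1');print(f.x,np.round(res(f.x),1))
W,D=model(f.x)
im=[]
for c in s:
    i=s[c]['img'][:,:,::-1].copy()
    for a in(-.11,.11):
        for b in(-.13,.13):
            for z in(0,.22): 
                u=proj(s[c],W([a,b,z]))[0];cv2.circle(i,tuple(int(round(t)) for t in u),2,(0,0,255),-1)
    for v in([-.064,.12,-.026],[-.064,.23,-.026],[-.016,.259,0],[-.016,.001,0]):
        u=proj(s[c],D(v))[0];cv2.circle(i,tuple(int(round(t)) for t in u),2,(0,255,0),-1)
    im.append(i)
i=np.hstack([im[0][60:320,150:440],im[1][60:320,190:440]]);cv2.imwrite('pics/a.png',cv2.resize(i,None,fx=1.48,fy=1.48))
E
```

```text
scene cup [ 0.779 -0.107]
scene hinge [ 0.678 -0.247]
scene handle [ 0.6   -0.077]
scene soap [ 0.71 -0.36]
scene mug [0.538 0.152]
scene can [0.666 0.122]
scene bowl [ 0.809 -0.099]
top hinge [ 0.676 -0.239]
top handle [ 0.592 -0.08 ]
top soap [ 0.725 -0.379]
top mug [0.557 0.155]
top can [0.664 0.122]
top bowl [ 0.81 -0.08]
[ 0.77900447 -0.10693213  0.07808192  0.01779332] [-0.3  0.4  0.9  1.1  0.   0.1  2.6 -0.5 -1.2 -2.1  0. ]
```

View pics/a.png

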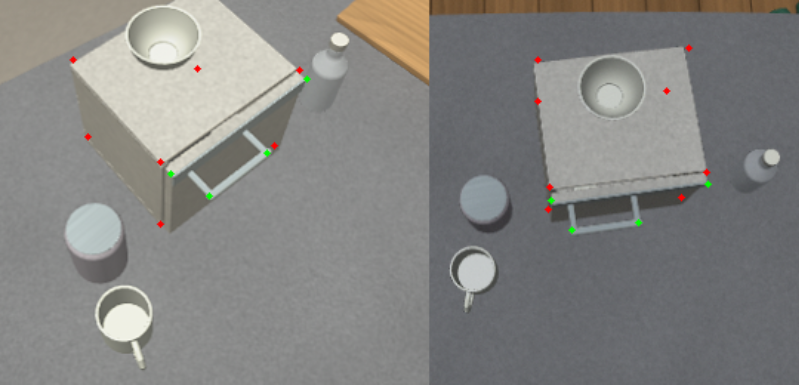

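The overlay fits the picture: the green handle ends sit on the bar and the red dots on the cupboard's corners. The mug and canister are to the left and the soap to the right, all clear of the door's swing. Moving to above the handle.

Request:
drive_tool(deltas="0.4 -0.2 -0.4 0 0 -0.09 40; 0.7 -0.4 -0.8 0 0 -0.18 40; 1 -0.55 -0.9 0 0 -0.27 40; 1 -0.55 -0.9 0 0 -0.36 40; 1 -0.55 -0.9 0 0 -0.45 40")

```text
time: 1.5
tool_pos: [0.2452, -0.4417, 0.2974]
ee_rot: [3.139, 0.002, 1.02]
wrist_force: [-0.5, -0.4, 0.2]
width: 0.0572
finger_force: 0.0
```

Request:
drive_tool(deltas="0.5 0.1 0 0 0 -0.09 40; 0.8 0.2 0 0 0 -0.18 40; 1 0.4 0 0 0 -0.27 40; 1 0.5 0 0 0 -0.36 40; 1 0.5 0 0 0 -0.416 40")

```text
time: 2.0
tool_pos: [0.3407, -0.3836, 0.2951]
ee_rot: [-3.142, -0.0, 1.672]
wrist_force: [1.0, 0.3, 0.3]
width: 0.0399
finger_force: 0.0
```

Request:
drive_tool(deltas="0.33 0.33 0 0 0 0 40; 0.66 0.66 0 0 0 0 40; 1 1 0 0 0 0 40")

```text
time: 2.3
tool_pos: [0.4302, -0.274, 0.2955]
ee_rot: [3.141, 0.0, 1.663]
wrist_force: [0.5, -0.1, -0.4]
width: 0.0399
finger_force: 0.0
```

Request:
drive_tool(deltas="0.33 0.33 0 0 0 0 40; 0.66 0.66 0 0 0 0 40; 1 1 0 0 0 0 40; 1 1 0 0 0 0 40")

```text
time: 2.7
tool_pos: [0.5222, -0.1613, 0.2948]
ee_rot: [3.141, -0.002, 1.673]
wrist_force: [0.9, -0.2, -0.8]
width: 0.0398
finger_force: 0.0
```

Run:
```python
from h import *
T=tcp();s=snapshot('wrist');Tc=T@np.array(s['hand_eye'])
print(np.round(T,3).tolist())
for t in('door_handle','door_hinge','catch_pad'):
    for q in finder.landmark_of('wrist',t)[:1]:
        z={'door_handle':.19,'door_hinge':.216,'catch_pad':.194}[t]
        print(t,q['xy'],q['confidence'],np.round(onz(s,q['xy'],z,Tc),4))
m=finder.masks_of('wrist','door_handle')
for q in m[:1]: print(q['confidence'],q['region'].sum())
i=s['img'][:,:,::-1].copy()
for P in((.597,-.077,.19),):
    u=proj(s,P,Tc)[0];cv2.circle(i,(int(u[0]),int(u[1])),3,(0,0,255),-1)
cv2.imwrite('pics/b.png',i)
```

```text
[[-0.102, 0.995, 0.0, 0.522], [0.995, 0.102, 0.002, -0.161], [0.002, 0.0, -1.0, 0.295], [0.0, 0.0, 0.0, 1.0]]
door_handle [349.0, 113.1] 0.8 [ 0.5963 -0.0795  0.19  ]
0.58 18505
```

View pics/b.png

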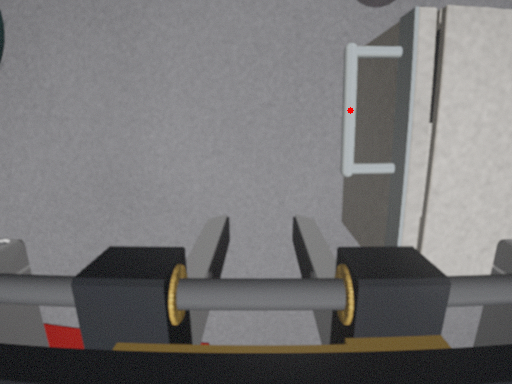

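The bar runs from (352,48) to (348,172), and the predicted centre lies on it at (350,111). Moving over it.

Request:
drive_tool(deltas="0.4 0.4 0.2 0 0 0.01 40; 0.77 0.83 0.5 0 0 0.015 40; 0.77 0.83 0.5 0 0 0.015 40; 0.77 0.83 0.5 0 0 0.015 40")

```text
time: 3.35
tool_pos: [0.5948, -0.0808, 0.2423]
ee_rot: [-3.137, -0.002, 1.643]
wrist_force: [0.6, -0.0, -0.3]
width: 0.04
finger_force: 0.0
```

Run:
```python
from h import *
T=tcp();s=snapshot('wrist');Tc=T@np.array(s['hand_eye'])
print(np.round(T,4).tolist())
for q in finder.landmark_of('wrist','door_handle')[:1]:
    P=onz(s,q['xy'],.19,Tc);print(q,P, (np.linalg.inv(T)@np.r_[P,1])*1000)
save(s,'c')
```

```text
[[-0.0717, 0.9974, -0.005, 0.5948], [0.9974, 0.0717, 0.0016, -0.0808], [0.0019, -0.0049, -1.0, 0.2423], [0.0, 0.0, 0.0, 1.0]]
{'xy': [262.1, 203.8], 'confidence': 0.79} [ 0.59544271 -0.07939031  0.19      ] [   1.29669812    1.05112128   52.25217267 1000.        ]
```

View pics/c.png

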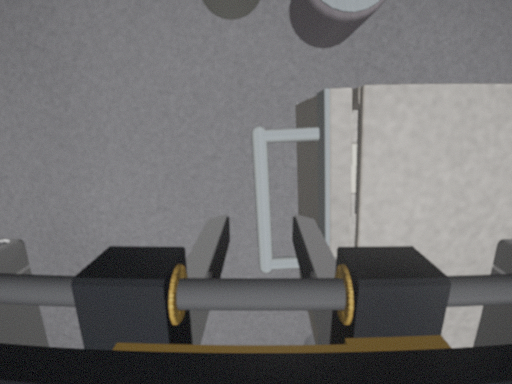

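The bar's ends are at (260,132) and (266,266), between the fingers and about 1 mm off. Descending and gripping.

Request:
drive_tool(deltas="0.01 0.01 0.4 0 0 -0.01 40; 0.01 0.01 0.71 0 0 -0.012 40; 0.01 0.01 0.71 0 0 -0.012 40; 0.01 0.01 0.71 0 0 -0.012 0; 0.01 0.01 0.71 0 0 -0.012 0")

```text
time: 3.95
tool_pos: [0.597, -0.0817, 0.1779]
ee_rot: [3.136, 0.002, 1.659]
wrist_force: [0.4, 0.3, 0.7]
width: 0.0272
finger_force: 0.0
```

Request:
drive_tool(deltas="0 0 0 0 0 0 0; 0 0 0 0 0 0 0; 0 0 0 0 0 0 0")

```text
time: 4.25
tool_pos: [0.597, -0.0807, 0.1766]
ee_rot: [3.138, 0.001, 1.661]
wrist_force: [0.2, -0.2, 3.6]
width: 0.0109
finger_force: 30.0
```

Request:
drive_tool(deltas="-0.02 -0.05 0 0 0 -0.019 0; -0.04 -0.10 0 0 0 -0.038 0; -0.09 -0.205 0 0 0 -0.076 0; -0.14 -0.30 0 0 0 -0.115 0; -0.18 -0.36 0 0 0 -0.14 0")

```text
time: 4.75
tool_pos: [0.5634, -0.1029, 0.1766]
ee_rot: [3.136, 0.005, 1.882]
wrist_force: [3.8, -1.1, 3.1]
width: 0.0108
finger_force: 30.0
```

Request:
drive_tool(deltas="-0.01 -0.03 0 0 0 -0.012 0; -0.02 -0.06 0 0 0 -0.022 0; -0.02 -0.06 0 0 0 -0.022 0")

```text
time: 5.05
tool_pos: [0.5618, -0.1042, 0.1767]
ee_rot: [3.128, 0.003, 1.916]
wrist_force: [11.9, 2.2, 0.9]
width: 0.0109
finger_force: 30.0
```

Request:
drive_tool(deltas="0.02 0.05 0 0 0 0.02 0; 0.02 0.05 0 0 0 0.02 40; 0.02 0.05 0 0 0 0.02 40; 0.02 0.05 0 0 0 0.02 40; 0.02 0.05 -0.4 0 0 0.02 40")

```text
time: 5.55
tool_pos: [0.5562, -0.1005, 0.2065]
ee_rot: [-3.127, -0.01, 1.884]
wrist_force: [0.4, -1.3, -0.8]
width: 0.0385
finger_force: 0.0
```

Request:
drive_tool(deltas="0 0 -0.5 0 0 0 40; 0 0 -0.9 0 0 0.09 0; 0 0 -0.9 0 0 0.18 0; 0 0 -0.9 0 0 0.27 0; 0 0 -0.9 0 0 0.36 0")

```text
time: 6.05
tool_pos: [0.5603, -0.1016, 0.3043]
ee_rot: [-3.141, -0.0, 1.312]
wrist_force: [0.1, 0.6, 0.2]
width: 0.0114
finger_force: 0.0
```

Run:
```python
from h import *
T=tcp();print(np.round(T,4).tolist())
hz=np.array([.6774,-.2452]); ims=[]
for c in('wrist','top'):
    s=snapshot(c);Tc=T@np.array(s['hand_eye']) if c=='wrist' else None
    for t,z in(('door_handle',.19),('catch_pad',.194),('door_hinge',.216)):
        for q in finder.landmark_of(c,t)[:1]:
            P=onz(s,q['xy'],z,Tc);v=P[:2]-hz
            print(c,t,np.round(q['xy'],1),round(q['confidence'],2),np.round(P,4),'door yaw',round(np.arctan2(v[1],v[0])-{'door_handle':1.9217,'catch_pad':np.arctan2(.2,.025),'door_hinge':0}[t],3))
    ims.append(s['img'] if c=='wrist' else cv2.resize(s['img'][100:250,200:400],(512,384)))
cv2.imwrite('pics/d.png',cv2.resize(np.hstack(ims)[:,:,::-1],None,fx=.78,fy=.78))
```

```text
[[0.2557, 0.9668, -0.0009, 0.5603], [0.9668, -0.2557, 0.0003, -0.1016], [0.0001, -0.0009, -1.0, 0.3043], [0.0, 0.0, 0.0, 1.0]]
wrist door_handle [262.9 185.7] 0.74 [ 0.5628 -0.1     0.19  ] door yaw 0.317
wrist catch_pad [324.5 115.1] 0.82 [ 0.6367 -0.0478  0.194 ] door yaw 0.328
top catch_pad [295.9 195.9] 0.85 [ 0.6382 -0.047   0.194 ] door yaw 0.32
```

View pics/d.png

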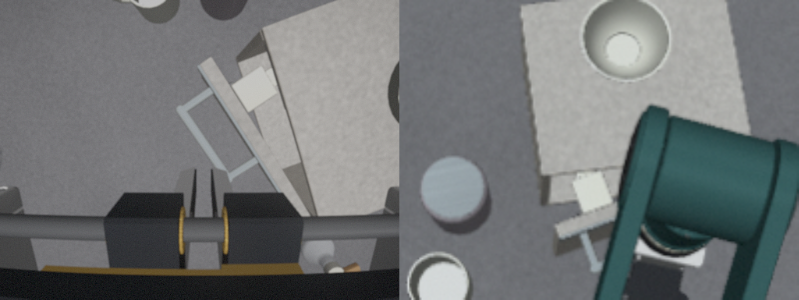

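The pad shows in the gap, right behind the door, and both cameras agree on about (0.637,-0.047). Turning the tool and moving over it.

Request:
drive_tool(deltas="0.2 0.15 0 0 0 0.09 0; 0.35 0.3 0 0 0 0.18 0; 0.5 0.4 0 0 0 0.27 0; 0.67 0.53 0 0 0 0.36 0; 0.67 0.53 0 0 0 0.45 0")

```text
time: 6.95
tool_pos: [0.63, -0.0485, 0.3032]
ee_rot: [-3.14, 0.0, 0.609]
wrist_force: [-0.6, -0.6, 0.5]
width: 0.0007
finger_force: 0.0
```

Request:
drive_tool(deltas="0 0 0 0 0 0.09 0; 0 0 0 0 0 0.178 0; 0 0 0.3 0 0 0.178 0; 0 0 0.6 0 0 0.178 0; 0 0 0.6 0 0 0.178 0")

```text
time: 7.45
tool_pos: [0.6263, -0.0497, 0.2385]
ee_rot: [-3.136, 0.01, 0.332]
wrist_force: [-0.7, -0.4, -1.0]
width: 0.0001
finger_force: 0.0
```

Run:
```python
from h import *
T=tcp();print(np.round(T,4).tolist())
s=snapshot('wrist');he=np.array(s['hand_eye']);print(he[:3,3]);Tc=T@he
print('fingertip px',proj(s,T[:3,3],Tc))
for t,z in(('catch_pad',.194),('door_handle',.19)):
    for q in finder.landmark_of('wrist',t)[:1]:
        P=onz(s,q['xy'],z,Tc);print(t,q,np.round(P,4),(np.linalg.inv(T)@np.r_[P,1])*1000)
save(s,'e')
```

```text
[[0.9453, 0.3262, -0.0109, 0.6263], [0.3262, -0.9453, 0.0018, -0.0497], [-0.0097, -0.0052, -0.9999, 0.2385], [0.0, 0.0, 0.0, 1.0]]
[ 0.0677606  -0.00031917 -0.17946323]
fingertip px [[260.95402085 228.05595264]]
catch_pad {'xy': [263.0, 193.5], 'confidence': 0.65} [ 0.6372 -0.0474  0.194 ] [  11.54556304    1.63225031   44.36655066 1000.        ]
door_handle {'xy': [110.7, 176.8], 'confidence': 0.19} [0.6096 0.0703 0.19  ] [  23.91526671 -118.61408267   48.87361778 1000.        ]
```

View pics/e.png

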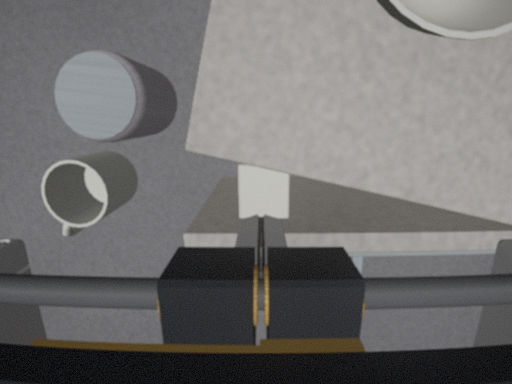

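The fingertip at about (261,228) is just over the pad (240–290, 165–218), whose centre is 11.5 mm ahead. Shifting 6 mm off the door face and lowering.

Request:
drive_tool(deltas="0.06 0.02 0 0 0 0 0; 0.06 0.02 0.2 0 0 0 0; 0.06 0.02 0.4 0 0 0 0; 0.06 0.02 0.4 0 0 0 0")

```text
time: 8.0
tool_pos: [0.6347, -0.05, 0.2028]
ee_rot: [-3.14, 0.003, 0.332]
wrist_force: [0.5, 0.1, -0.2]
width: 0.0007
finger_force: 0.0
```

Request:
drive_tool(deltas="0 0 0.05 0 0 0 0; 0 0 0.1 0 0 0 0; 0 0 0.15 0 0 0 0; 0 0 0.15 0 0 0 0")

```text
time: 8.4
tool_pos: [0.6356, -0.0503, 0.1903]
ee_rot: [3.14, -0.002, 0.331]
wrist_force: [-0.7, -0.8, 3.5]
width: 0.0008
finger_force: 1.6
```

Request:
drive_tool(deltas="0 0 0.05 0 0 0 0; 0 0 0.12 0 0 0 0; 0 0 0.12 0 0 0 0")

```text
time: 8.7
tool_pos: [0.6354, -0.0503, 0.1781]
ee_rot: [3.14, -0.002, 0.331]
wrist_force: [-0.0, 0.8, 6.7]
width: 0.0006
finger_force: 3.4
```

Request:
drive_tool(deltas="-0.06 0 0.01 0 0 0 0; -0.12 0 0.01 0 0 0 0; -0.22 0 0.01 0 0 -0.032 0; -0.32 0 0.01 0 0 -0.064 0; -0.43 0.01 0.01 0 0 -0.1 0")

```text
time: 9.2
tool_pos: [0.5955, -0.0646, 0.1785]
ee_rot: [3.14, -0.004, 0.492]
wrist_force: [0.5, 0.6, 7.5]
width: 0.0007
finger_force: 3.4
```

Request:
drive_tool(deltas="-0.1 0 0 0 0 -0.03 0; -0.2 0 0 0 0 -0.064 0; -0.2 0 0 0 0 -0.064 0; -0.2 0 -0.1 0 0 -0.064 0; -0.2 0 -0.21 0 0 -0.064 0")

```text
time: 9.7
tool_pos: [0.5768, -0.0745, 0.198]
ee_rot: [3.142, 0.0, 0.589]
wrist_force: [0.1, 0.3, 0.3]
width: 0.0006
finger_force: 0.0
```

Run:
```python
from h import *
T=tcp();print(np.round(T,4).tolist(),robot.get_obs()['wrist_force'])
hz=np.array([.6774,-.2452]);v=T[:2,3]-hz;print(np.hypot(*v),np.arctan2(v[1],v[0])-1.53)
s=snapshot('wrist');Tc=T@np.array(s['hand_eye']);save(s,'f')
for t,z in(('catch_pad',.194),):
    for q in finder.landmark_of('wrist',t)[:1]:
        P=onz(s,q['xy'],z,Tc);print(t,q,np.round(P,4),(np.linalg.inv(T)@np.r_[P,1])*1000)
```

```text
[[0.8315, 0.5555, -0.0003, 0.5768], [0.5555, -0.8315, -0.0002, -0.0745], [-0.0004, 0.0, -1.0, 0.198], [0.0, 0.0, 0.0, 1.0]] [0.13371396 0.31835009 0.2950662 ]
0.1980787907215312 0.5733096625595675
catch_pad {'xy': [258.1, 222.2], 'confidence': 0.6} [ 0.5779 -0.0716  0.194 ] [   2.56737439   -1.86975325    4.04290238 1000.        ]
```

View pics/f.png

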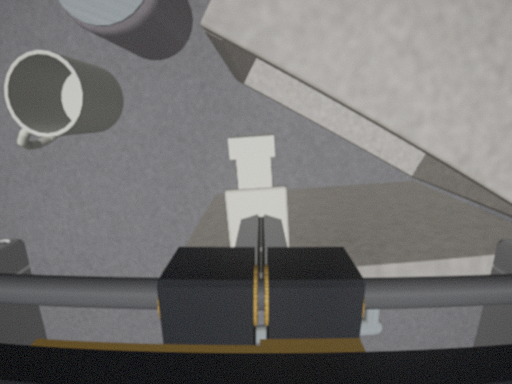

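The hook (228–275, 140–160) is clear in front of the strike strip, and the door is past the catch. Continuing the swing by pushing the inner face above the pad.

Request:
drive_tool(deltas="-0.107 0 0 0 0 -0.034 0; -0.214 0 0 0 0 -0.069 0; -0.32 0.01 0 0 0 -0.103 0; -0.426 0.03 0 0 0 -0.138 0; -0.531 0.05 0 0 0 -0.172 0")

```text
time: 10.3
tool_pos: [0.5352, -0.1076, 0.1963]
ee_rot: [-3.139, -0.0, 0.862]
wrist_force: [0.5, 0.6, -0.7]
width: 0.0004
finger_force: 0.4
```

Request:
drive_tool(deltas="-0.107 0 0 0 0 -0.034 0; -0.214 0 0 0 0 -0.069 0; -0.32 0.01 0 0 0 -0.103 0; -0.426 0.03 0 0 0 -0.138 0; -0.531 0.05 0 0 0 -0.172 0")

```text
time: 10.8
tool_pos: [0.5042, -0.1511, 0.1962]
ee_rot: [-3.139, -0.001, 1.132]
wrist_force: [1.2, -0.6, -0.2]
width: 0.0003
finger_force: 0.4
```

Request:
drive_tool(deltas="-0.107 0 0 0 0 -0.034 0; -0.214 0 0 0 0 -0.069 0; -0.32 0.01 0 0 0 -0.103 0; -0.426 0.03 0 0 0 -0.138 0; -0.531 0.05 0 0 0 -0.172 0")

```text
time: 11.3
tool_pos: [0.4861, -0.2013, 0.1962]
ee_rot: [-3.139, -0.002, 1.402]
wrist_force: [1.0, 1.0, -0.5]
width: 0.0004
finger_force: 0.4
```

Run:
```python
from h import *
T=tcp();print(np.round(T,4).tolist(),robot.get_obs()['wrist_force'])
hz=np.array([.6774,-.2452]);v=T[:2,3]-hz;print(np.hypot(*v),'tool-implied door yaw',np.arctan2(v[1],v[0])-1.53)
for c in('top','scene','wrist'):
  s=snapshot(c);Tc=T@np.array(s['hand_eye']) if c=='wrist' else None
  for t,z,b in(('catch_pad',.194,np.arctan2(.2,.025)),('door_handle',.19,1.9217)):
    for q in finder.landmark_of(c,t)[:1]:
        P=onz(s,q['xy'],z,Tc);w=P[:2]-hz;print(c,t,q,np.round(P,4),'yaw',(np.arctan2(w[1],w[0])-b)%6.283)
```

```text
[[0.1677, 0.9858, -0.0022, 0.4861], [0.9858, -0.1677, 0.0021, -0.2013], [0.0017, -0.0025, -1.0, 0.1962], [0.0, 0.0, 0.0, 1.0]] [ 0.99676002  0.98467346 -0.49189281]
0.1962726819981535 tool-implied door yaw 1.3861434544475337
top catch_pad {'xy': [353.5, 259.1], 'confidence': 0.7} [ 0.4818 -0.1818  0.194 ] yaw 1.3818038218281854
scene catch_pad {'xy': [384.8, 192.9], 'confidence': 0.87} [ 0.4853 -0.1814  0.194 ] yaw 1.3743580100751844
wrist catch_pad {'xy': [258.1, 213.4], 'confidence': 0.73} [ 0.4859 -0.1918  0.194 ] yaw 1.4233179495245925
```

Request:
drive_tool(deltas="-0.107 0 0 0 0 -0.034 0; -0.214 0 0 0 0 -0.069 0; -0.32 0.01 0 0 0 -0.103 0; -0.426 0.03 0 0 0 -0.138 0; -0.511 0.05 0 0 0 -0.165 0")

```text
time: 12.25
tool_pos: [0.4827, -0.2529, 0.1975]
ee_rot: [-3.141, -0.001, 1.661]
wrist_force: [-0.6, 0.4, -0.3]
width: 0.0008
finger_force: 0.4
```

Request:
drive_tool(deltas="0 0 0 0 0 0 0; 0.04 0 0 0 0 0 0; 0.1 0 -0.3 0 0 0 0; 0.1 0 -0.7 0 0 0 0; 0.1 0 -1 0 0 0 0")

```text
time: 12.75
tool_pos: [0.4821, -0.2418, 0.2998]
ee_rot: [3.14, 0.001, 1.659]
wrist_force: [0.4, -0.3, 0.7]
width: 0.0009
finger_force: 0.0
```

Run:
```python
from h import *
T=tcp();print(np.round(T,4).tolist(),robot.get_obs()['wrist_force'])
hz=np.array([.6774,-.2452]);im=[]
for c in('top','scene','wrist'):
  s=snapshot(c);Tc=T@np.array(s['hand_eye']) if c=='wrist' else None
  if c!='top': im.append(s['img'])
  for t,z,b in(('catch_pad',.194,np.arctan2(.2,.025)),('door_handle',.19,1.9217)):
    for q in finder.landmark_of(c,t)[:1]:
        P=onz(s,q['xy'],z,Tc);w=P[:2]-hz;print(c,t,q['confidence'],np.round(P,4),'a',(np.arctan2(w[1],w[0])-b)%6.283-.078)
cv2.imwrite('pics/g.png',cv2.resize(np.hstack(im)[:,:,::-1],None,fx=.78,fy=.78))
```

```text
[[-0.0883, 0.9961, 0.0017, 0.4821], [0.9961, 0.0883, -0.0008, -0.2418], [-0.0009, 0.0016, -1.0, 0.2998], [0.0, 0.0, 0.0, 1.0]] [ 0.41306087 -0.34308218  0.68828307]
top catch_pad 0.96 [ 0.4731 -0.2337  0.194 ] a 1.5608256453084235
scene catch_pad 0.63 [ 0.4806 -0.2344  0.194 ] a 1.5624649003892102
scene door_handle 0.86 [ 0.516 -0.329  0.19 ] a 1.6206726523712291
wrist catch_pad 0.67 [ 0.4819 -0.2423  0.194 ] a 1.6022022570329835
```

View pics/g.png

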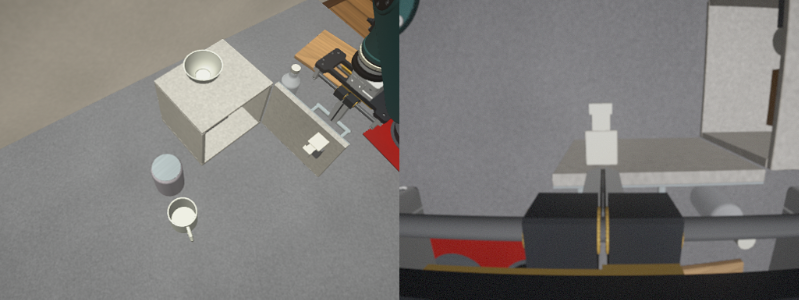

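The picture shows the door at about 1.57 rad, the catch up, the gripper 80 mm clear above, and the bowl, soap, mug and canister where they were. Handing in.

```bash
python3 -c "
from bench import robot
print(robot.close_job())"
```

```text
the job is handed in; nothing more can be done
None
```

The job is handed in: the cupboard door stands open at about 1.57 rad (a right angle), the catch looked sprung back up, and the soap, mug, canister and bowl look undisturbed in the last picture (about 13 s used).

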